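# Latch the loaded shuttle slide at its stop pin

## Task

The fixture has two spring-loaded slides side by side; the orange cup stands in the pocket of one of them, a brass die in the other. With the fingertips, push the slide that carries the cup by its upright yellow front plate fully in against its back stop, then let it go so that it springs back and catches on its stop pin half-way. Do not touch the cup or the die, keep the cup standing in its pocket, leave the other slide fully out, and leave the spare cup, grey die and dropper bottle beside the fixture where they stand.

Things in the scene. Friction and masses are not known exactly. Their poses are not given: they have to be found in the camera images.
- shuttle: the twin-slide fixture, fixed to the bench: aluminium base plate 168 x 176 x 8 mm with two slides, a blue bridge across it (top 52 mm above the bench, bushings to 60 mm) that carries two vertical sprung stop pins with red knobs (tops 73 mm above the bench at rest, 80 mm when lifted by the tooth). Origin on the bench at its centre; its x points along the slides' push-in direction (away from the robot), y to its left, z up
- left_slide (a joint): left slide (+y side): travel in m along the fixture's +x. 0 = fully out, 0.050 = fully in at the hard back stop. A spring pushes it out (2 N at rest, 4.5 N fully in; a slow push takes up to about 8 N, peaks to 12 N). Past 0.026 a pin drops behind its tooth: let go after that, it comes back only to 0.025 and stays; let go earlier, it returns to 0. It runs back at about 0.15 m/s
- right_slide (a joint): right slide (-y side): travel in m along the fixture's +x. 0 = fully out, 0.050 = fully in at the hard back stop. A spring pushes it out (2 N at rest, 4.5 N fully in; a slow push takes up to about 8 N, peaks to 12 N). Past 0.026 a pin drops behind its tooth: let go after that, it comes back only to 0.025 and stays; let go earlier, it returns to 0. It runs back at about 0.15 m/s
- cup: the orange waisted cup, 29 mm diameter, 30 mm tall, standing loose in one slide's pocket; its rim is 45 mm above the bench, about 15 mm behind the push plate; origin at the centre of its underside
- brass_die: the brass-coloured turned die, 25 mm diameter, 38 mm tall, standing loose in the other slide's pocket; origin at the centre of its underside
- spare_cup: a second orange cup, 29 mm diameter, 30 mm tall, standing on the bench left (+y) of the fixture; origin at its underside
- steel_die: light grey turned die, 34 mm diameter, 30 mm tall, standing on the bench left (+y) of the fixture; origin at its underside
- dropper: brown glass dropper bottle, 33 mm diameter, 102 mm tall, standing on the bench right (-y) of the fixture; origin at its underside
- left_plate (a point): centre of the outer (-x) face of the left slide's upright yellow push plate: 30 mm wide, 53 mm tall (from 9 to 62 mm above the bench), 6 mm thick; this point is 35.5 mm above the bench and moves with the slide. The face is square to the fixture's x; push it along +x. The two plates' centres are 86 mm apart, 56 mm free between them
- left_pocket (a point): centre of the floor of the round pocket (33 mm wide, 6 mm deep, floor 15 mm above the bench) in the left slide's black carrier block, 29.5 mm behind the plate's outer face; moves with the slide
- right_plate (a point): centre of the outer (-x) face of the right slide's upright yellow push plate: 30 mm wide, 53 mm tall (from 9 to 62 mm above the bench), 6 mm thick; this point is 35.5 mm above the bench and moves with the slide. The face is square to the fixture's x; push it along +x. The two plates' centres are 86 mm apart, 56 mm free between them
- right_pocket (a point): centre of the floor of the round pocket (33 mm wide, 6 mm deep, floor 15 mm above the bench) in the right slide's black carrier block, 29.5 mm behind the plate's outer face; moves with the slide
Things that resemble listed ones, but are neither listed nor needed, are in the scene too. Leave any black or green look-alike of the brass_die alone.

How it is judged:
On the way:
1. the slide that carries the cup is fully in against its back stop (((horizontal distance between cup and left_pocket below 0.02 m and value of joint left_slide above 0.047 m) or (horizontal distance between cup and right_pocket below 0.02 m and value of joint right_slide above 0.047 m))), for 0.05 s.
At the end, for the whole second after the job is handed in: The cup's slide rests on its stop pin half-way (22 to 28 mm of travel, at rest), the cup upright in its pocket (within 0.2 rad); the other slide is out (under 3 mm) with the die upright in it (((horizontal distance between cup and left_pocket below 0.02 m and value of joint left_slide between 0.022 and 0.028 m and velocity of joint left_slide between -0.005 and 0.005 m/s and value of joint right_slide below 0.003 m and horizontal distance between brass_die and right_pocket below 0.02 m) or (horizontal distance between cup and right_pocket below 0.02 m and value of joint right_slide between 0.022 and 0.028 m and velocity of joint right_slide between -0.005 and 0.005 m/s and value of joint left_slide below 0.003 m and horizontal distance between brass_die and left_pocket below 0.02 m)) and angle between each of cup, brass_die's own z axis and vertical below 0.2 rad and z of cup in the frame of shuttle between 0.011 and 0.019 m and z of brass_die in the frame of shuttle below 0.019 m); the robot touches nothing.
It fails at once if the cup on the slide or the brass die is touched by the robot (contact force between any of the arm, the fingers and cup above 0.5 N or contact force between any of the arm, the fingers and brass_die above 0.5 N).
It fails at once if the cup on the slide or the brass die is lifted out or tipped (z of any of cup, brass_die in the frame of shuttle above 0.025 m or angle between any of cup, brass_die's own z axis and vertical above 0.5 rad).
It fails at once if the slide that carries the die is pushed in by more than 8 mm ((horizontal distance between brass_die and left_pocket below 0.02 m and value of joint left_slide above 0.008 m) or (horizontal distance between brass_die and right_pocket below 0.02 m and value of joint right_slide above 0.008 m)).
It fails at once if the spare cup, the grey die or the bottle beside the fixture is displaced by more than 15 mm (distance of any of spare_cup, steel_die, dropper from where it was at the start of the episode above 0.015 m).
It also fails if it takes over 32 s, if anything falls off the work surface, if the arm or the gripper's body presses on something with over 40 N, if the wrist force passes 120 N, or if a joint passes its speed limit or range.

## Robot

A 6-joint arm with a two-finger parallel gripper is mounted at the origin on a cart in front of the work surface, level with it; the furniture and walls round the work are solid. World frame = base frame: x ahead of the robot, y to its left, z up, the work surface at z = 0. Lengths are in m, angles in rad, forces in N, time in s.
With the tool pointing down it reaches from about 0.25 to 0.725 m from the base axis. Payload 4 kg.
Tool frame: the origin (TCP) lies between the finger pads; the fingertips stand nose_length ahead of it and the grasp point (between the pads) lies 3 mm ahead of it (nose_length is the distance from the TCP to the fingertips, in m); z points along the fingers, y is the direction in which the jaws open and shut (so a half turn about z gives the same grasp; the last joint's range is limited). The gripper opens to 85 mm and grips with 20 to 120 N. Pads are 22 mm wide; open, the fingers measure 114 mm over their backs; the gripper's body (76 mm by 85 mm) begins 54 mm behind the grasp point. The pads swing forward as they close: fully open they stand 13 mm farther back than shut.
Start: joints at [1.251, 0.241, 0.005, 1.335, 0, 1.571], TCP at [0.157, 0.475, 0.233] pointing down, gripper open.
Joint ranges: [-2.72, 2.72], [-1.05, 1.87], [-1.09, 1.28], [-1.99, 2.15], [-1.42, 1.44], [-3.14, 3.14]. Speed limits (rad/s): [2.79, 2.79, 3.14, 3.14, 3.14, 3.14].

## Interface

Orientations are given as a rotation vector (axis times angle).
In Python, from workcell import get_state, grab_frame, camera_info, finish_job, nose_length gives the robot as it stands.
- The arm moves only by the tool play_rows, never from a script. Its argument "commands" is a list of rows, each a list of 3 entries, a list of its own where there are three numbers: the shift along the world's x, y, z in cm, then the turn about the world's z in rad, then the closure, from 0 (fully open) to 1 (shut). In form: [[[x, y, z], roll, fingers], ...]. A call has 1 to 10 rows; each row shifts and turns the commanded pose from where the row before left it; what a row does not reach is not made up. A row lasts 1/12 s, in which the tool goes at most 41.7 mm and 7.16 degrees, less where a joint would pass 70% of its speed; a pose out of reach is approached as far as the arm can. A call with a gripper value outside its range is refused whole. The fingers move at their own pace and stop on an object; "newtons" is the grip in N (left out, the last holds). Time passes only in rows, so rows that do not move let the fingers close. It gives the time, the measured TCP pose, the force and the opening at its end, in the units of the state.
- get_state(): the state, without advancing time (a new reading comes with each control period).
- grab_frame(name): name is "scene" or "top"; returns the picture (420x560x3 uint8, red, green, blue); there is no depth.
- camera_info(name): a dict with "vertical_fov" (degrees; the focal length in pixels is half the picture's height over the tangent of half this angle, whatever the lens; pixels are square), "cx", "cy" (the principal point, pixels), "dist_coeffs" ([k1, k2, p1, p2, k3] as OpenCV has them; the pictures are not rectified), "eye" and "attitude" of the camera in the world. Camera axes: x right, y up, looking along -z (the intrinsics and any distortion apply to the point x, -y, -z); pixel columns grow to the right and rows downward; lengths in m; the calibration is good to about 2 mm. A picture is of the moment at which its call begins. camera_info takes no time and is no camera call.
- finish_job(): hands the job in, once; it reports no verdict.
The state is a dict: "time_s": time; "joint_pos": joint angles; "qvel": joint speeds; "joint_efforts": joint torques, N m; "ee_pos": TCP position; "tool_rot": TCP orientation; "force": force on the tool from outside, world axes, zero at the start; "ft_torque": the same for the moment, N m; "finger_gap": finger opening in m.
Only numpy, scipy, OpenCV 4.12 (cv2) and the standard library are available. Lean on these libraries where they do the work, as an engineer would, in place of code of your own. Each camera call takes 0.05 s, during which the arm holds its last target.

## Working session

There is one attempt and no reset: what is moved stays moved. The work goes in short steps, Python scripts to look and compute and a tool call to move; the robot and the scene stay as the last step left them, time stands still between calls to the robot, and variables do not carry over. Pictures are saved under pics/ and viewed, and the job is handed in when it is done.

Besides the shell and the picture viewer there is one more tool, called after ">>>" as name([rows], argument=value, ...), one row to a line, values as JSON. play_rows: Moves the arm, as the interface text tells. Its arguments: {"type":"object","properties":{"commands":{"type":"array"},"newtons":{"type":"number"}},"required":["commands"]}

```bash
mkdir -p pics; python3 - <<'E'
from workcell import *
import cv2
print(get_state()); print(nose_length if not callable(nose_length) else nose_length())
for n in("scene","top"):
    f=grab_frame(n); cv2.imwrite(f"pics/{n}0.png",f[:,:,::-1]); print(camera_info(n))
E
```

```text
{'time_s': 0.0, 'joint_pos': array([1.25100109e+00, 2.41404849e-01, 3.73285231e-03, 1.33516040e+00,
       8.23108608e-06, 1.57080633e+00]), 'qvel': array([ 0.00031594, -0.00021826, -0.00015351,  0.00082857,  0.00061621,
        0.00114686]), 'joint_efforts': array([ 1.75114028e-04, -3.72319257e+01,  2.52406436e+01,  1.66529400e-02,
        5.05608944e-05, -5.88987120e-06]), 'ee_pos': array([0.15699207, 0.47407194, 0.23162027]), 'tool_rot': array([-0.50015773, -3.10118509,  0.00315506]), 'force': array([-0.1165696 , -0.70351874,  0.05873802]), 'ft_torque': array([0.0765963 , 0.01911248, 0.02697081]), 'finger_gap': 0.08534272265377373}
0.022
{'vertical_fov': 43.60080594223446, 'cx': 276.47540638588174, 'cy': 203.22690071259896, 'dist_coeffs': array([0.06465518, 0.        , 0.        , 0.        , 0.        ]), 'eye': array([-0.04803864, -0.31018176,  0.73171431]), 'attitude': array([ 0.76048643, -0.36654459, -0.86472798])}
{'vertical_fov': 57.62265027252518, 'cx': 279.19823940538197, 'cy': 200.684584375484, 'dist_coeffs': array([-0.11027624,  0.        ,  0.        ,  0.        ,  0.        ]), 'eye': array([0.39203679, 0.15792899, 0.91918326]), 'attitude': array([ 0.10016374, -0.11900195, -1.56956781])}
```

View pics/scene0.png

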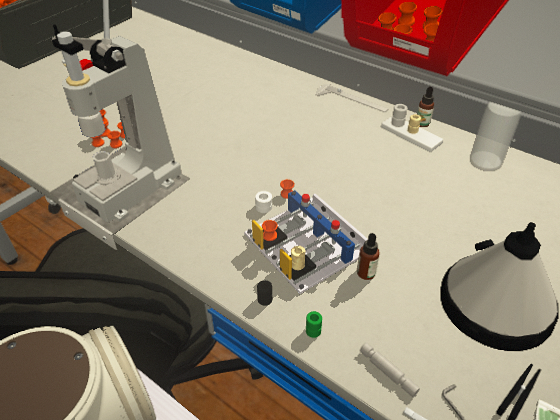

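View pics/top0.png

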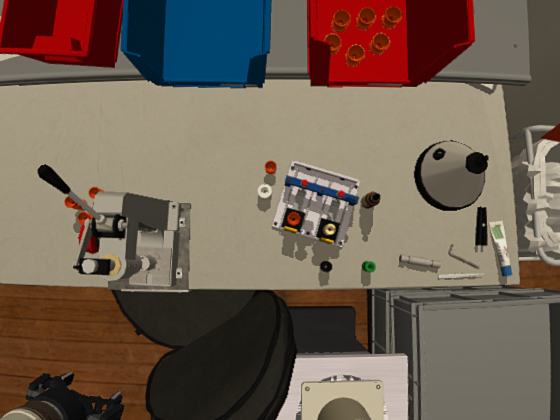

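The cup is in the left slide (top image about (294,217)), and the brass die is in the right one (330,229). I'll enlarge the fixture to measure it.

```bash
cat > h.py <<'E'
import numpy as np, cv2
from scipy.spatial.transform import Rotation as R
from workcell import *
def K(n):
    c=camera_info(n); f=210/np.tan(np.radians(c['vertical_fov']/2))
    return c,np.array([[f,0,c['cx']],[0,f,c['cy']],[0,0,1]])
def pt(n,u,v,z):
    c,k=K(n); p=cv2.undistortPoints(np.array([[[u,v]]],float),k,c['dist_coeffs'])[0,0]
    d=R.from_rotvec(c['attitude']).as_matrix()@np.array([p[0],-p[1],-1]); e=c['eye']
    return e+d*(z-e[2])/d[2]
def proj(n,P):
    c,k=K(n); q=(np.atleast_2d(P)-c['eye'])@R.from_rotvec(c['attitude']).as_matrix()
    q=q*[1,-1,-1]
    return cv2.projectPoints(q,np.zeros(3),np.zeros(3),k,c['dist_coeffs'])[0][:,0]
E
python3 - <<'E'
import cv2
a=cv2.imread('pics/top0.png')[150:260,255:395]; cv2.imwrite('pics/topz.png',cv2.resize(a,None,fx=5.6,fy=5.4,interpolation=2))
a=cv2.imread('pics/scene0.png')[170:310,230:390]; cv2.imwrite('pics/scz.png',cv2.resize(a,None,fx=4,fy=4,interpolation=2))
from h import *
print(proj('top',[get_state()['ee_pos'],[0,0,0]]),proj('scene',get_state()['ee_pos']))
for n,u,v,z in [('top',294,217,.045),('scene',269,229,.045),('top',330,229,.053),('scene',299,252,.053)]: print(n,pt(n,u,v,z))
E
```

```text
[[ 98.17740353 384.41662252]
 [342.23244169 420.46878287]] [[-49.96574485 155.38861084]]
top [0.47687033 0.11332    0.045     ]
scene [0.46543685 0.10844324 0.045     ]
top [0.44848406 0.03185946 0.053     ]
scene [0.44757442 0.0287165  0.053     ]
```

View pics/topz.png

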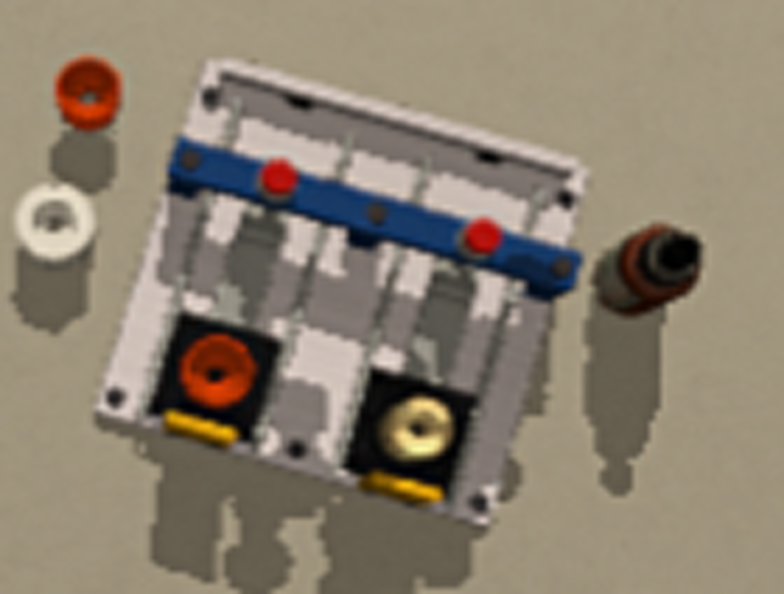

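View pics/scz.png

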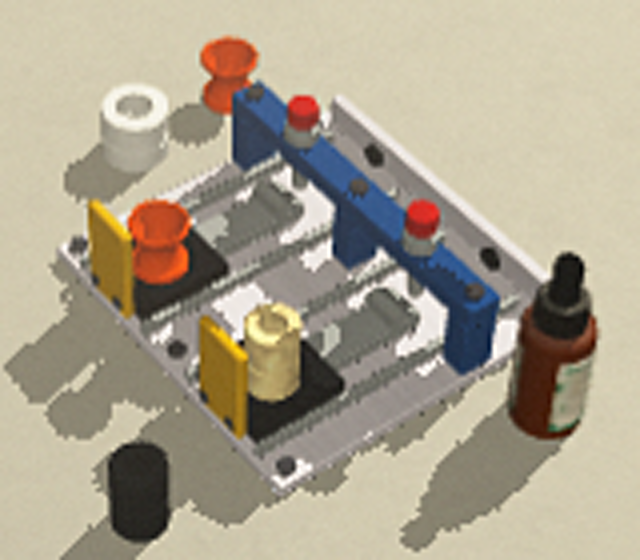

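```bash
cat > fit.py <<'E'
from h import *
from scipy.optimize import least_squares
T=lambda u,v:(u/5.6+255-.4,v/5.4+150-.4); S=lambda u,v:(u/4+230-.4,v/4+170-.4)
# params: x,y,yaw, plateouter x, knob x
def obs():
    o=[]
    o+=[('top',T(97,412),(-.084,.088,.008),None),('top',T(487,524),(-.084,-.088,.008),None),
        ('scene',S(58,250),(-.084,.088,.008),None),('scene',S(278,490),(-.084,-.088,.008),None)]
    # plate tops corners (outer), p
    o+=[('scene',S(88,202),(0,.058,.062),'p'),('scene',S(126,222),(0,.028,.062),'p'),
        ('scene',S(199,318),(0,-.028,.062),'p'),('scene',S(240,342),(0,-.058,.062),'p')]
    o+=[('top',T(163,420),(0,.058,.060),'p'),('top',T(235,443),(0,.028,.060),'p'),('top',T(359,484),(0,-.028,.060),'p'),('top',T(440,502),(0,-.058,.060),'p')]
    o+=[('top',T(279,172),(0,.043,.073),'k'),('top',T(484,231),(0,-.043,.073),'k'),('scene',S(304,103),(0,.043,.073),'k'),('scene',S(424,208),(0,-.043,.073),'k')]
    return o
O=obs()
def W(p,l,w):
    l=np.array(l,float)
    if w=='p': l[0]+=p[3]
    if w=='k': l[0]+=p[4]
    c,s=np.cos(p[2]),np.sin(p[2])
    return np.array([p[0]+c*l[0]-s*l[1],p[1]+s*l[0]+c*l[1],l[2]])
def res(p): return np.concatenate([proj(n,W(p,l,w))[0]-uv for n,uv,l,w in O])
if __name__=='__main__':
    r=least_squares(res,[.5,.06,-.25,-.08,.04],loss='soft_l1'); p=r.x
    print(p.round(4)); print(res(p).reshape(-1,2).round(1).tolist())
    x=p[3]
    for y in(.043,-.043): print('plate',W(p,(x,y,.0355),None),'pocket',W(p,(x+.0295,y,.015),None),proj('top',W(p,(x+.0295,y,.045),None)),proj('scene',W(p,(x+.0295,y,.045),None)))
    print(pt('top',326,266,.03),pt('top',369,267,.03), pt('scene',264,293,.02))
    print(pt('top',190,290,.0),pt('top',185,205,.0))
E
python3 fit.py
```

```text
[ 0.5142  0.0579 -0.2961 -0.0829  0.0289]
[[-0.9, -0.1], [0.0, 0.4], [-0.7, -1.1], [0.3, -0.5], [-0.1, -0.3], [-0.3, 4.4], [-0.1, -0.4], [0.2, 4.5], [-0.0, 0.1], [-0.1, -0.3], [1.5, -0.7], [-0.2, -0.2], [-0.0, 0.1], [-0.1, 0.2], [0.3, -0.1], [0.2, 0.3]]
plate [0.44740379 0.12321951 0.0355    ] pocket [0.47562009 0.11461194 0.015     ] [[293.4427663  217.54225234]] [[269.79094056 224.33823359]]
plate [0.42231051 0.04096182 0.0355    ] pocket [0.45052681 0.03235425 0.015     ] [[329.26969455 228.34114617]] [[298.19116443 253.09389528]]
[0.3643863  0.03928999 0.03      ] [ 0.36111305 -0.06124911  0.03      ] [0.36245349 0.03857627 0.02      ]
[0.30698355 0.35918751 0.        ] [0.51066386 0.37631548 0.        ]
```

Fit residuals are under about 1 px, apart from two corners I picked badly. Fixture yaw is −0.296 and the left plate is at (0.447, 0.123). I'll move clear of the press first with the fingers shut.

>>> play_rows([
  [[0.4,-2.2,0],0.02,1],
  [[0.4,-2.2,0],0,1],
  [[0.4,-2.2,0],0,1],
  [[0.4,-2.2,0],0,1],
  [[0.4,-2.2,0],0,1],
  [[0.4,-2.2,0],0,1],
  [[0.4,-2.2,0],0,1],
  [[0.4,-2.2,0],0,1],
  [[0.4,-2.2,0],0,1],
  [[0.4,-2.2,0],0,1],
], newtons=40)

```text
time_s: 0.93
ee_pos: [0.1969, 0.2533, 0.2322]
tool_rot: [-0.468, -3.106, 0.001]
force: [0.7, -0.6, 0.6]
finger_gap: -0.0001
```

>>> play_rows([
  [[2.0,-1.15,-1.1],0,1],
  [[2.0,-1.15,-1.1],0,1],
  [[2.0,-1.15,-1.1],0,1],
  [[2.0,-1.15,-1.1],0,1],
  [[2.0,-1.15,-1.1],0,1],
  [[2.0,-1.15,-1.1],0,1],
  [[2.0,-1.15,-1.1],0,1],
  [[2.0,-1.15,-1.1],0,1],
  [[2.0,-1.15,-1.1],0,1],
  [[0,0,0],0,1],
])

```text
time_s: 1.77
ee_pos: [0.3789, 0.1493, 0.1315]
tool_rot: [-0.475, -3.105, 0.003]
force: [0.7, 0.4, -0.5]
finger_gap: 0.0001
```

```bash
python3 - <<'E'
from h import *
f=grab_frame('top');cv2.imwrite('pics/t1.png',cv2.resize(f[120:300,230:420],None,fx=4,fy=3.3)[:,:,::-1])
f=grab_frame('scene');cv2.imwrite('pics/s1.png',f[:,:,::-1])
s=get_state();print(s['ee_pos'],s['tool_rot'],s['force'])
E
```

```text
[0.37670086 0.15045359 0.13269407] [-4.71667029e-01 -3.10347655e+00  1.76661923e-03] [-0.11539885 -0.10954289  0.16779104]
```

View pics/s1.png

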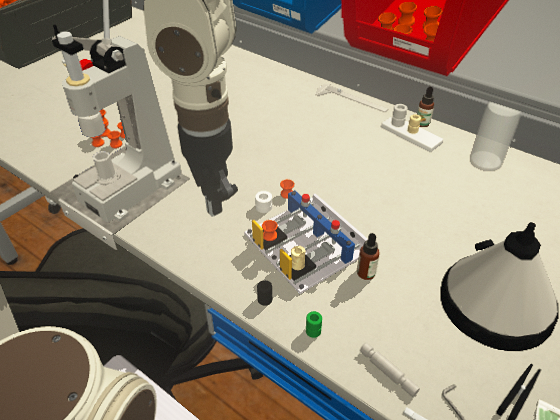

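>>> play_rows([
  [[-0.15,-0.5,-2.0],0,1],
  [[0,0,-2.0],0,1],
  [[0,0,-2.0],0,1],
  [[0,0,-2.0],0,1],
  [[1.0,-0.3,0],0,1],
  [[1.0,-0.3,0],0,1],
  [[1.0,-0.3,0],0,1],
  [[1.0,-0.3,0],0,1],
  [[0.5,-0.15,0],0,1],
  [[0,0,0],0,1],
])

```text
time_s: 2.7
ee_pos: [0.4234, 0.1326, 0.0546]
tool_rot: [0.471, 3.103, 0.002]
force: [1.1, -0.7, 0.3]
finger_gap: 0.0003
```

```bash
python3 - <<'E'
from h import *
f=grab_frame('top');cv2.imwrite('pics/t2.png',cv2.resize(f[120:300,230:420],None,fx=4,fy=3.3)[:,:,::-1])
f=grab_frame('scene');cv2.imwrite('pics/s2.png',cv2.resize(f[120:320,180:400],None,fx=3.5,fy=3)[:,:,::-1])
s=get_state();p=s['ee_pos'];print(p,s['tool_rot'],s['force'])
d=np.array([.4474,.1232])-p[:2];print(d@[.9565,-.2918],d@[.2918,.9565])
E
```

```text
[0.4210653  0.13247992 0.05385365] [4.70263231e-01 3.10601023e+00 4.32242931e-04] [0.24623287 0.17009196 0.33294293]
0.027897020096208154 -0.0011917773046920886
```

View pics/s2.png

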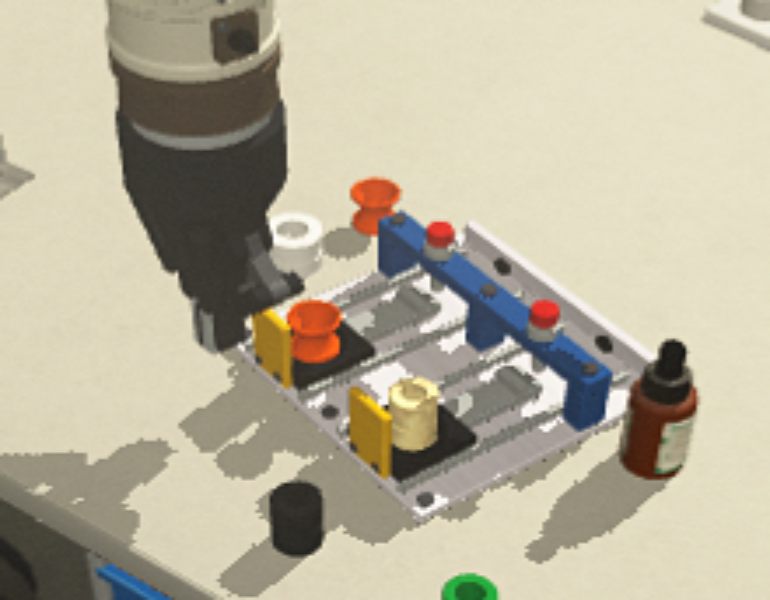

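View pics/t2.png

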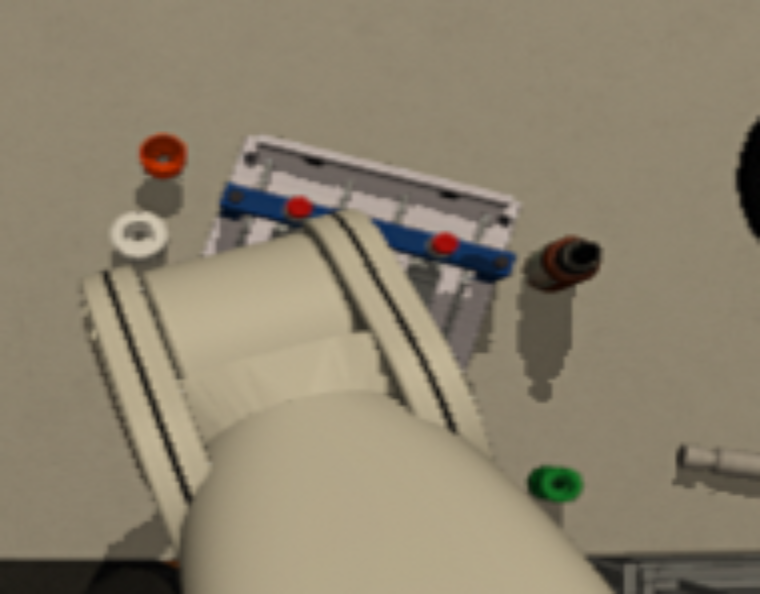

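```bash
python3 - <<'E'
import cv2
from h import *
a=cv2.imread('pics/s2.png')[80:380,90:350]; b=cv2.imread('pics/s1.png')[110:225,160:260]
a=cv2.convertScaleAbs(cv2.resize(a,(390,450)),alpha=2.2);b=cv2.convertScaleAbs(cv2.resize(b,(390,450),interpolation=2),alpha=2.2)
cv2.imwrite('pics/z.png',cv2.hconcat([a,b]))
t=np.array([.4211,.1325,.0539])
ex=np.array([.9565,-.2918,0]);ey=np.array([.2918,.9565,0]);ez=np.array([0,0,1])
for nm,q in dict(tip=t-.022*ez,face=t+.011*ex-.022*ez,bodyF=t+.038*ex+.05*ez,bodyR=t-.043*ey+.05*ez,bodyL=t+.043*ey+.05*ez,bodyFR=t+.038*ex-.043*ey+.05*ez).items():
    u=proj('scene',q)[0];print(nm,u,((u-[180,120])*[3.5,3]).round(),(((u-[180,120])*[3.5,3]-[90,80])*1.5).round())
E
```

```text
tip [243.43034822 242.36150227] [222. 367.] [198. 431.]
face [248.53991848 239.73104191] [240. 359.] [225. 419.]
bodyF [259.73708126 204.86742257] [279. 255.] [284. 262.]
bodyR [255.30761239 228.49938028] [264. 325.] [260. 368.]
bodyL [228.11473525 199.94950599] [168. 240.] [118. 240.]
bodyFR [273.99294785 219.02550221] [329. 297.] [358. 326.]
```

View pics/z.png

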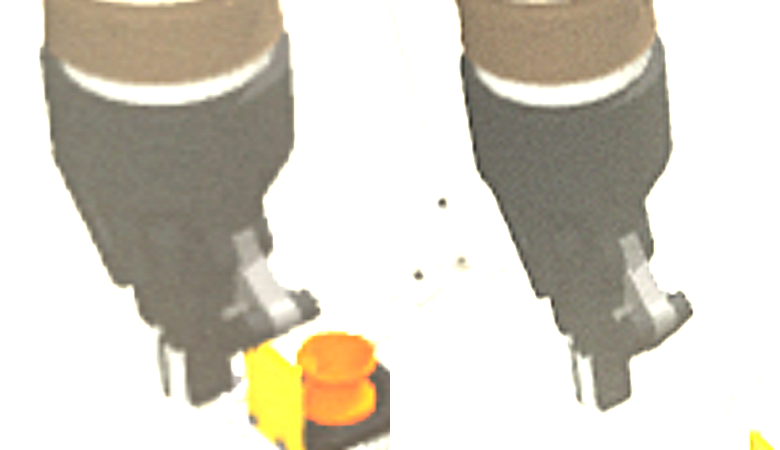

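```bash
python3 - <<'E'
from h import *
from scipy.optimize import fsolve
t=np.array([.4211,.1325,.0319])
ex=np.array([.9565,-.2918,0]);ey=np.array([.2918,.9565,0]);ez=np.array([0,0,1])
zm=lambda q:((proj('scene',q)[0]-[180,120])*[3.5,3]-[90,80])*1.5
for x in(-.04,-.02,0,.01,.02,.03,.04,.06):
    r=fsolve(lambda a:zm(t+x*ex+a[0]*ey+a[1]*ez)-[315,305],[-.03,.08]); print(x,r.round(3),'mirror',zm(t+x*ex-r[0]*ey+r[1]*ez).round())
print([zm(t+x*ex+y*ey).round().tolist() for x in(-.011,.011) for y in(-.0145,0,.0145)])
E
```

```text
-0.04 [-0.136  0.202] mirror [-175. -115.]
-0.02 [-0.106  0.166] mirror [-59. -16.]
0 [-0.076  0.131] mirror [53. 80.]
0.01 [-0.06   0.113] mirror [107. 127.]
0.02 [-0.045  0.095] mirror [160. 173.]
0.03 [-0.03   0.077] mirror [213. 218.]
0.04 [-0.015  0.059] mirror [265. 262.]
0.06 [0.015 0.024] mirror [366. 349.]
[[194.0, 465.0], [171.0, 443.0], [148.0, 421.0], [248.0, 440.0], [225.0, 419.0], [202.0, 397.0]]
```

```bash
python3 - <<'E'
from h import *
f=grab_frame('scene');b=f[190:265,215:300][:,:,::-1]
b=cv2.resize(b,None,fx=8,fy=8,interpolation=0)
b=cv2.convertScaleAbs(b,alpha=1.3)
t=get_state()['ee_pos'];print(t)
ex=np.array([.9565,-.2918,0]);ey=np.array([.2918,.9565,0]);ez=np.array([0,0,1])
for x in(-.011,.011):
  for y in(-.0145,.0145):
    for z in(-.022,0,):
      u=(proj('scene',t+x*ex+y*ey+z*ez)[0]-[215,190]+.5)*8
      cv2.circle(b,tuple(int(i) for i in u),4,(0,0,255) if z<0 else (255,0,0),-1)
cv2.imwrite('pics/z2.png',b)
E
```

```text
[0.42051948 0.13250316 0.053672  ]
```

View pics/z2.png

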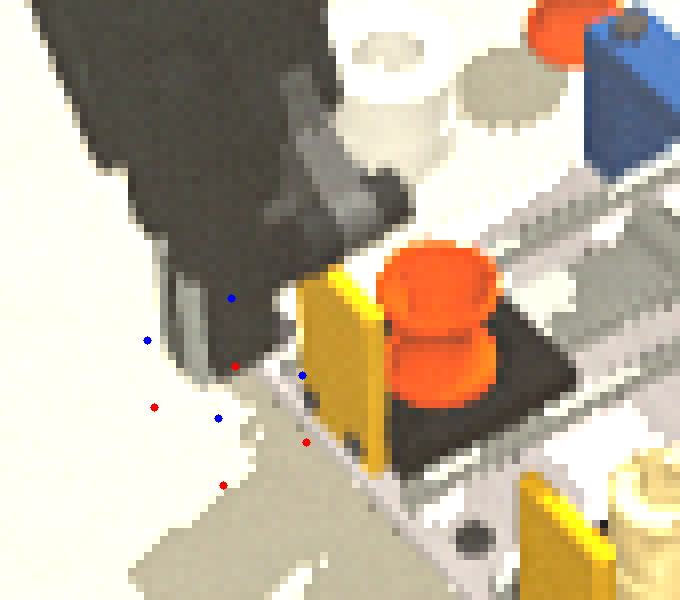

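```bash
python3 - <<'E'
from h import *
b=cv2.imread('pics/top0.png')[320:420,0:140]
b=cv2.convertScaleAbs(cv2.resize(b,None,fx=5.5,fy=5.5,interpolation=0),alpha=2)
t=np.array([.157,.474,.2316]);c,s=np.cos(-.319),np.sin(-.319)
ex=np.array([c,s,0]);ey=np.array([-s,c,0]);ez=np.array([0,0,1])
for x in(-.011,.011):
  for y in(-.057,-.043,.043,.057):
      u=(proj('top',t+x*ex+y*ey-.009*ez)[0]-[0,320]+.5)*5.5
      cv2.circle(b,tuple(int(i) for i in u),4,(0,0,255),-1)
cv2.imwrite('pics/z3.png',b)
E
```

```text
(no output)
```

View pics/z3.png

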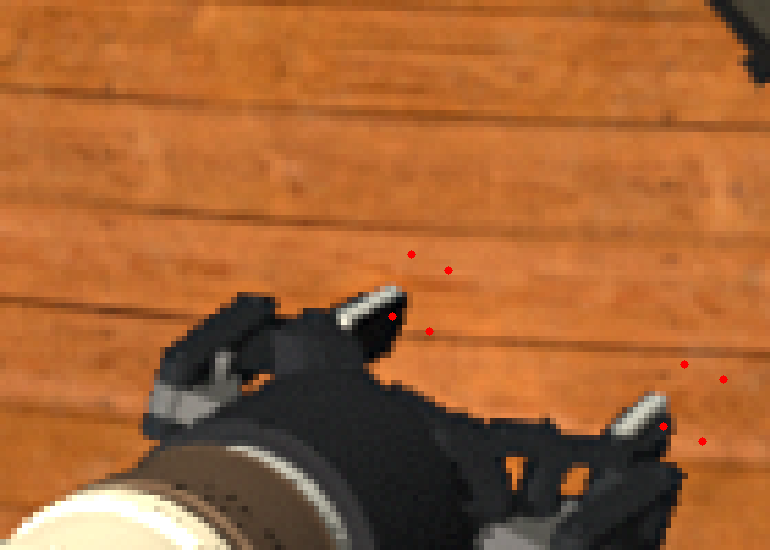

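The picture shows the fingertips about 15 mm higher than the TCP reading implies, in both cameras. That leaves them near plate-top height. I'll lower carefully and look again.

>>> play_rows([
  [[0,0,-0.5],0,1],
  [[0,0,-0.5],0,1],
  [[0,0,0],0,1],
])

```text
time_s: 3.1
ee_pos: [0.4194, 0.1324, 0.0424]
tool_rot: [-0.468, -3.104, 0.002]
force: [1.0, -0.2, -0.4]
finger_gap: 0.0
```

```bash
cat > look.py <<'E'
from h import *
import sys
f=grab_frame('scene');b=f[190:265,215:300][:,:,::-1]
b=cv2.resize(b,None,fx=8,fy=8,interpolation=0)
b=cv2.convertScaleAbs(b,alpha=1.2)
s=get_state();t=s['ee_pos'];print(t,s['force'])
d=np.array([.4474,.1232])-t[:2];print('along',d@[.9565,-.2918],'lat',d@[.2918,.9565])
ex=np.array([.9565,-.2918,0]);ey=np.array([.2918,.9565,0]);ez=np.array([0,0,1])
for x in(-.011,.011):
  for y in(-.0145,.0145):
    for z,c in((-.022,(0,0,255)),(-.005,(255,0,0))):
      u=(proj('scene',t+x*ex+y*ey+z*ez)[0]-[215,190]+.5)*8
      cv2.circle(b,tuple(int(i) for i in u),4,c,-1)
cv2.imwrite(sys.argv[1],b)
E
python3 look.py pics/z4.png
```

```text
[0.41957053 0.13246246 0.04268642] [0.43072774 0.6557561  0.50008639]
along 0.029321674787265287 lat -0.0007389058097881145
```

View pics/z4.png

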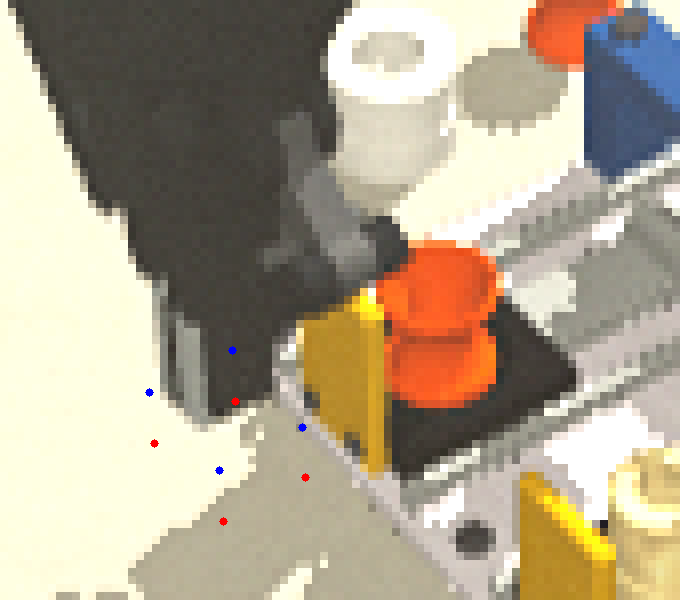

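>>> play_rows([
  [[0.4,-0.12,0],0,1],
  [[0.4,-0.12,0],0,1],
  [[0.4,-0.12,0],0,1],
  [[0.4,-0.12,0],0,1],
  [[0.2,-0.06,0],0,1],
  [[0.2,-0.06,0],0,1],
  [[0.2,-0.06,0],0,1],
  [[0.2,-0.06,0],0,1],
  [[0.0,0,0],0,1],
])

```text
time_s: 3.9
ee_pos: [0.4441, 0.1257, 0.0434]
tool_rot: [-0.468, -3.105, -0.001]
force: [-2.1, 2.9, 0.9]
finger_gap: -0.0
```

```bash
python3 look.py pics/z5.png
```

```text
[0.44429999 0.12562179 0.04340309] [-2.29521168  1.52935884  1.17988013]
along 0.003671834412154482 lat -0.0014118586556718486
```

View pics/z5.png

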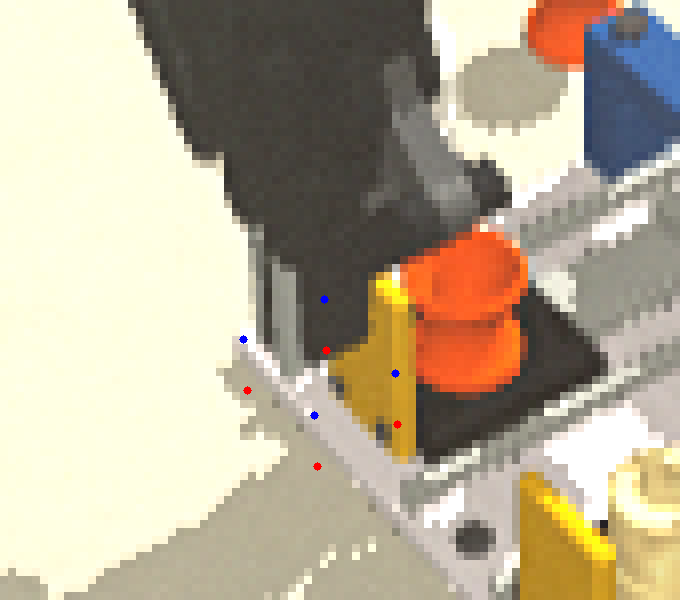

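Contact is made and the slide has moved about 7 mm, as predicted. The tip sits clear of the cup on the plate's outer face. I'll keep pushing.

>>> play_rows([
  [[0.4,-0.122,0],0,1],
  [[0.4,-0.122,0],0,1],
  [[0.4,-0.122,0],0,1],
  [[0.4,-0.122,0],0,1],
  [[0.4,-0.122,0],0,1],
  [[0.4,-0.122,0],0,1],
  [[0.4,-0.122,0],0,1],
  [[0.4,-0.122,0],0,1],
  [[0.4,-0.122,0],0,1],
  [[0,0,0],0,1],
])

```text
time_s: 4.78
ee_pos: [0.4807, 0.1145, 0.0433]
tool_rot: [-0.469, -3.106, -0.0]
force: [-3.3, 2.8, 2.3]
finger_gap: -0.0001
```

```bash
sed -i 's/190:265,215:300/190:265,240:325/;s/\[215,190\]/[240,190]/' look.py; python3 look.py pics/z6.png
```

```text
[0.48055891 0.11456051 0.04330772] [-3.80811066  2.74694116  2.21060148]
along -0.0342375014609702 lat -0.0014120972527762407
```

View pics/z6.png

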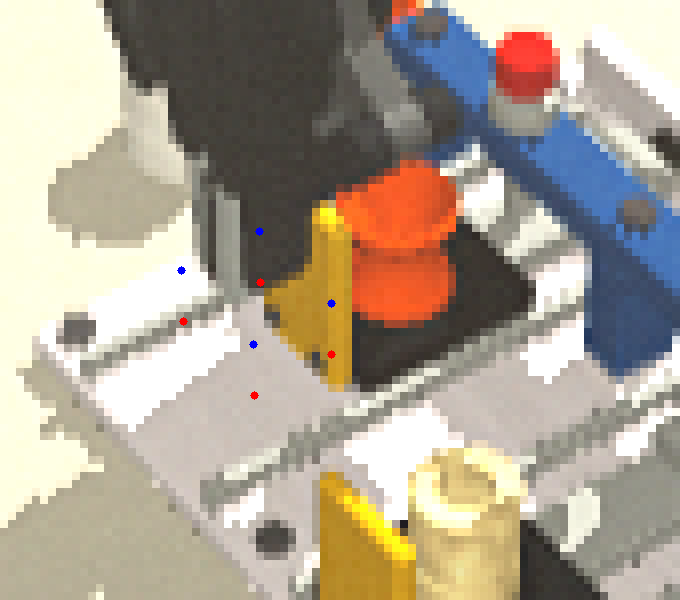

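>>> play_rows([
  [[0.2,-0.06,0],0,1],
  [[0.2,-0.06,0],0,1],
  [[0.1,-0.03,0],0,1],
  [[0.1,-0.03,0],0,1],
  [[0,0,0],0,1],
])

```text
time_s: 5.25
ee_pos: [0.4846, 0.1133, 0.0433]
tool_rot: [-0.467, -3.103, -0.001]
force: [-7.4, 4.0, 5.0]
finger_gap: -0.0001
```

>>> play_rows([
  [[0.1,-0.03,0],0,1],
  [[0.1,-0.03,0],0,1],
  [[0,0,0],0,1],
])

```text
time_s: 5.5
ee_pos: [0.4847, 0.1132, 0.0433]
tool_rot: [-0.466, -3.099, -0.002]
force: [-11.4, 6.7, 9.4]
finger_gap: 0.0001
```

```bash
python3 look.py pics/z7.png; python3 - <<'E'
from fit import *
p=[0.5142,0.0579,-0.2961,-0.0829,0.0289]
for tr in(.04,.047,.05): 
  print(tr,[((proj('scene',W(p,(p[3]+tr,.028,z),None))[0]-[240,190]+.5)*8).round().tolist() for z in(.062,.009)])
E
```

```text
[0.48465802 0.11325471 0.04324368] [-11.08801744   6.37609276   9.24552353]
along -0.038539332797705404 lat -0.0013592240577496057
0.04 [[318.0, 245.0], [318.0, 405.0]]
0.047 [[343.0, 232.0], [343.0, 392.0]]
0.05 [[354.0, 226.0], [353.0, 387.0]]
```

View pics/z7.png

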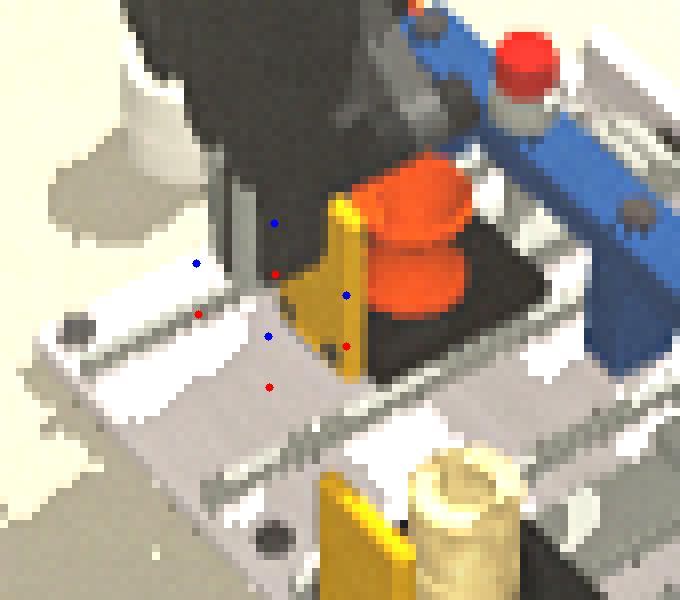

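Fully in: the edge moved about 178 px, or about 50 mm, and force rose to about 13 N with no further motion. I'll let the slide back gently and then leave.

>>> play_rows([
  [[-0.4,0.122,0],0,1],
  [[-0.4,0.122,0],0,1],
  [[-0.4,0.122,0],0,1],
  [[-0.4,0.122,0],0,1],
  [[-0.4,0.122,0],0,1],
  [[-0.4,0.122,0],0,1],
  [[-0.4,0.122,0],0,1],
  [[-0.4,0.122,0],0,1],
  [[-0.4,0.122,0],0,1],
  [[0,0,0],0,1],
])

```text
time_s: 6.38
ee_pos: [0.4525, 0.123, 0.0438]
tool_rot: [0.469, 3.106, -0.001]
force: [0.1, 0.0, 0.2]
finger_gap: -0.0002
```

```bash
python3 look.py pics/z8.png
```

```text
[0.45291708 0.12299451 0.04382434] [-0.15456123 -0.62601091 -0.12292628]
along -0.005337049745960858 lat -0.0014133367639700691
```

View pics/z8.png

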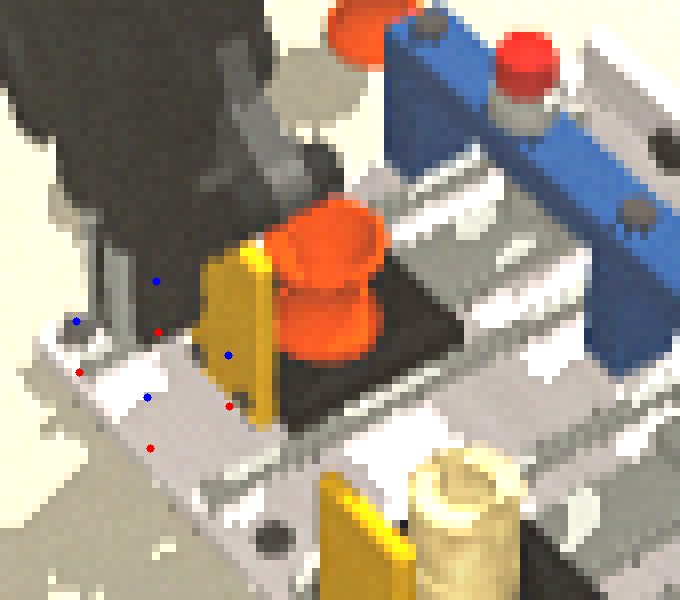

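The slide stopped with its plate edge at about x=253, or about 25 mm of travel, and the finger has separated with zero force. I'll back off further and rise.

>>> play_rows([
  [[-1.5,0.46,0],0,1],
  [[-2.0,0.6,0],0,1],
  [[-2.0,0.6,0],0,1],
  [[-1.5,0.5,1.0],0,1],
  [[-1.0,1.0,3.0],0,1],
  [[-1.0,1.5,3.0],0,1],
  [[-1.0,1.5,3.0],0,1],
  [[0,0,0],0,1],
  [[0,0,0],0,1],
  [[0,0,0],0,1],
])

```text
time_s: 7.27
ee_pos: [0.3529, 0.1845, 0.1434]
tool_rot: [0.469, 3.105, 0.0]
force: [0.3, -0.1, 0.5]
finger_gap: -0.0
```

```bash
python3 look.py pics/z9.png; python3 - <<'E'
from h import *
f=grab_frame('top');cv2.imwrite('pics/t9.png',cv2.resize(f[140:300,240:420],None,fx=4,fy=3.6)[:,:,::-1])
print(get_state()['time_s'],get_state()['qvel'].round(3))
E
```

```text
[0.35247033 0.18409387 0.142785  ] [0.62102261 0.82403598 0.3546088 ]
along 0.10856905766793988 lat -0.03054451189191068
7.3667 [-0.005  0.008 -0.003  0.004  0.002  0.001]
```

View pics/z9.png

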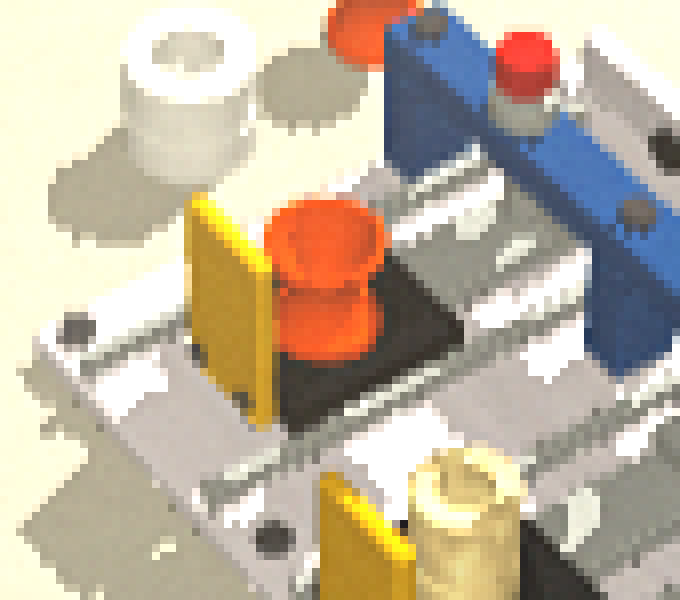

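View pics/t9.png

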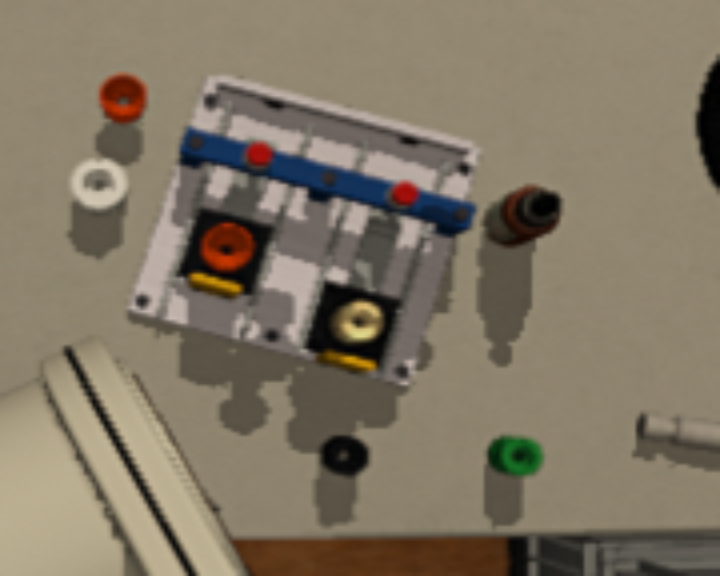

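The cup's slide rests half-way with the cup upright, and the die's slide is fully out. The neighbours are where they were and the arm is clear.

```bash
python3 -c "
from workcell import *
print(finish_job())"
```

```text
the job is handed in; nothing more can be done
None
```

The cup's slide (the left one) was pushed fully in and let go. It now rests on its stop pin half-way, and the job is handed in with about 7.4 s on the robot's clock.

- **Push:** I pushed the left yellow plate with the shut fingertips until it stopped. Travel was about 50 mm in the image. Force then rose to about 13–15 N with no further motion, which I took as the back stop.
- **Return:** I backed the fingers off slowly. The slide stopped at about 25 mm of travel, and the fingers parted from the plate with the force back near zero.
- **Last pictures:** The cup is upright in its pocket and the right slide with the brass die is fully out. The spare cup, grey die and bottle appear not to have moved, and the arm is clear of everything.

**Disagreement:** In both cameras the fingertips looked about 15–20 mm higher than the tool reading and `nose_length` imply. I lowered the tool 10 mm to allow for this. I did not find the cause.

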